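# Mark the third gap and push the small carton in

## Robot

A 6-joint arm with a two-finger parallel gripper is mounted at the origin on a cart in front of the work surface, level with it; the furniture and walls round the work are solid. World frame = base frame: x ahead of the robot, y to its left, z up, the work surface at z = 0. Lengths are in m, angles in rad, forces in N, time in s.
With the tool pointing down it reaches from about 0.35 to 0.85 m from the base axis. Payload 8.1 kg.
Tool frame: the origin (TCP) lies between the finger pads; the fingertips stand 14 mm ahead of it and the grasp point (between the pads) lies 5 mm behind it; z points along the fingers, y is the line along which they close (so a half turn about z gives the same grasp; the last joint's range is limited). The gripper opens to 93 mm and grips with 3 to 60 N. Pads are 15 mm wide; open, the fingers measure 128 mm over their backs; the gripper's body (75 mm by 188 mm) begins 65 mm behind the grasp point.
Start: joints at [1.099, 0.13, 1.488, -0, 1.523, -0.085], TCP at [0.226, 0.556, 0.233] pointing down, gripper open.
Joint ranges: [-2.96, 2.96], [-0.89, 2.26], [0.02, 2.5], [-1.34, 4.48], [0, 2.73], [-2.66, 2.66]. Speed limits (rad/s): [2.39, 2.39, 2.79, 3.14, 3.14, 3.14].

## Interface

Orientations are given as a rotation vector (axis times angle).
In Python, from plant import robot gives the robot as it stands.
- The arm moves only by the tool arm_command, never from a script. Its argument "targets" is a list of rows, each an object of numbers: "x", "y", "z": the shift along the world's x, y, z in units of 500 mm (1.0 is 500 mm); "rx", "ry", "rz": the turn, a rotation vector about the world's x, y, z in units of 2 rad (1.0 is 2 rad); "claw": the closure in counts, from 0 (fully open) to 255 (shut). In form: [{"x": .., "y": .., "z": .., "rx": .., "ry": .., "rz": .., "claw": ..}, ...]. A call has 1 to 10 rows; each row is the pose to reach, as a shift and turn from the pose commanded when the call began; what a row does not reach only later rows make up. A row lasts 1/12 s, in which the tool goes at most 41.7 mm and 7.16 degrees, less where a joint would pass 70% of its speed; a pose out of reach is approached as far as the arm can. A call with a number of a shift or a turn outside -1 to 1 is refused whole. A call with a gripper value outside its range is refused whole. The fingers move at their own pace and stop on an object; "squeeze" is the grip in N (left out, the last holds). Time passes only in rows, so rows that repeat a pose let the fingers close. It gives the time, the measured TCP pose, the force, the opening and the grip force at its end, in the units of the state.
- robot.read_state(): the state, without advancing time (a new reading comes with each control period).
- robot.read_camera(name): name is "side" or "top" or "wrist"; returns (picture, depth): 480x640x3 uint8, red, green, blue; 480x640 float32, m along the optical axis (not along the pixel's ray), 0 where there is no reading.
- robot.get_calibration(name): a dict with "intrinsics" (3x3 intrinsics, pixels), "origin" and "orientation" of the camera in the world. Camera axes: x right, y up, looking along -z (the intrinsics and any distortion apply to the point x, -y, -z); pixel columns grow to the right and rows downward; lengths in m; the calibration is good to about 2 mm. A picture is of the moment at which its call begins: read the wrist's pose just before it. get_calibration takes no time and is no camera call; for the wrist camera it gives the pose at the moment of the call.
- robot.close_job(): hands the job in; it is judged then, once.
The state is a dict: "t": time; "q": joint angles; "dq": joint speeds; "joint_torque": joint torques, N m; "tool_pos": TCP position; "orientation": TCP orientation; "force": force on the tool from outside, world axes, zero at the start; "wrist_torque": the same for the moment, N m; "opening": finger opening in m; "gripper_force": force on a finger pad.
Only numpy, scipy, OpenCV 4.12 (cv2) and the standard library are available. Lean on these libraries where they do the work, as an engineer would, in place of code of your own. Each camera call takes 0.05 s, during which the arm holds its last target. There are 200 camera calls.

## Task

Count the gaps of the wooden divider rack starting from the end whose post carries a round knob. With a fingertip, first slide the dark marker along the rail until it stands wholly over the third gap; then push the small carton that stands in front of the rack along the worktop into that third gap, until it is fully home against the back board. Only push, gently: do not lift or tip the carton, and leave the cartons already in the rack and the other things where they are.

Things in the scene. Friction and masses are not known exactly. Their poses are not given: they have to be found in the camera images.
- rack: Fixed rack (sizes in mm), open in front and on top. Origin: on the worktop, mid front of back board; x into the board, away from the robot, y left, z up. Board 250 long (y), 12 thick, 70 high. 5 dividers at y -120, -60, 0, 60, 120, 10 thick, 50 high, reach to x -50. 4 gaps 50 wide, centred at y 90, 30, -30, -90. Above the board, along y, a rail 10 thick, axis x 6, z 95; end posts at y +-150.
- knob (a point): Centre of the 26 mm wooden ball on top of one end post, 137 mm above the worktop (ball top at 150, post 16 thick), at rack x = 6 mm and y = +150 (left) or -150 (right). Gaps are counted from this end: the third is centred at rack y = -30 mm if the ball is at the left, +30 mm if at the right. The other post is plain, flat-topped, 106 mm high.
- marker (a joint): Position of the marker along the rail in m: the rack's y of its centre (0 at the middle divider, growing to the left, stops at +-0.118). It slides with about 1.2 N of friction, stays where it is left and cannot be lifted off. It starts over the left end of the rack and always has to move to the right.
- marker_tab (a point): Centre of the upright tab of the dark steel marker that rides on the rail, 124 mm above the worktop, at rack x = 6 mm. The tab is 22 mm long along the rail, 16 mm across, and spans heights 109 to 139 mm; below it a saddle 22 mm long and 20 mm across sits on the rail, whose top is at 100 mm.
- carton_mid (a point): Centre (35 mm up) of the loose small carton, 61 g, on the worktop in front of the rack: 39 mm thick (its x), 66 mm long (its y), 71 mm high (its z). Its long side points roughly into the rack (its y along the rack's x, out by up to 0.2 rad). Fully home its centre is at rack x = -33 mm and it stands out 16 mm from the dividers.
- stock_a_mid (a point): identical carton 39 x 66 x 71 mm already standing in the left end gap of the rack (y about +90 mm in the rack's frame); a loose bystander to leave alone. The point is its centre, 35 mm up.
- stock_b_mid (a point): identical carton 39 x 66 x 71 mm already standing in the right end gap of the rack (y about -90 mm in the rack's frame); a loose bystander to leave alone. The point is its centre, 35 mm up.
- tuna_tin_mid (a point): Round tin, 86 mm across, 40 mm high, left of the work; a loose bystander. The point is its centre.
- jar_mid (a point): Round spice jar with a screw cap, 46 mm across, 100 mm high, left of the work; a loose bystander. The point is its centre.
- carton: The same small carton as a body; origin at the centre of its underside.
There are look-alikes about, which are no part of the job. What is shaped like the carton but green is not meant. What is shaped like the part that bears knob but turquoise is not meant.

How it is judged:
On the way, in this order (a step that is already met when the one before it is completed fails the run):
1. the marker stands still, wholly over the third gap from the knob end (centre within 14 mm of the gap's), before the carton is home (((y of knob in the frame of rack above 0 m and value of joint marker between -0.044 and -0.016 m) or (y of knob in the frame of rack below 0 m and value of joint marker between 0.016 and 0.044 m)) and velocity of joint marker between -0.01 and 0.01 m/s), for 0.3 s.
2. the carton is pushed home in the third gap (((y of knob in the frame of rack above 0 m and y of carton_mid in the frame of rack between -0.04 and -0.02 m) or (y of knob in the frame of rack below 0 m and y of carton_mid in the frame of rack between 0.02 and 0.04 m)) and x of carton_mid in the frame of rack between -0.039 and -0.025 m and angle between the y axis of carton_mid and the x axis of rack, either way round below 0.15 rad and angle between carton_mid's own z axis and vertical below 0.1 rad and height (world z) of carton_mid below 0.043 m), for 0.2 s.
At the end, for the whole second after the job is handed in: The marker's centre is within 14 mm of the middle of the third gap from the knob end; the carton stands upright on the worktop in that same gap, its far end within 6 mm of the back board and square to it within 0.15 rad; both at rest (all of step 1 and all of step 2 and linear speed of carton below 0.01 m/s); the robot touches nothing.
It fails at once if the carton is lifted (more than 12 mm) (height (world z) of carton_mid above 0.0475 m).
It fails at once if the carton is tipped (more than 0.4 rad) (angle between carton_mid's own z axis and vertical above 0.4 rad).
It fails at once if the fingers press or squeeze the carton or the marker with more than 30 N (contact force between the fingers and carton above 30 N or contact force between the fingers and marker above 30 N).
It fails at once if one of the two cartons already in the rack is moved by more than 12 mm (distance of any of stock_a_mid, stock_b_mid from where it was at the start of the episode above 0.012 m).
It fails at once if the tin or the spice jar is moved by more than 12 mm (distance of any of tuna_tin_mid, jar_mid from where it was at the start of the episode above 0.012 m).
It also fails if it takes over 72 s, if anything falls off the work surface, if the arm or the gripper's body presses on something with over 40 N, if the wrist force passes 120 N, or if a joint passes its speed limit or range.

## Working session

There is one attempt and no reset: what is moved stays moved. The work goes in short steps, Python scripts to look and compute and a tool call to move; the robot and the scene stay as the last step left them, time stands still between calls to the robot, and variables do not carry over. Pictures are saved under pics/ and viewed, at most 10 in all, crops included, and the job is handed in when it is done.

Besides the shell and the picture viewer there is one more tool, called after "Emit:" by a JSON object that holds its "api" and its "payload". arm_command: Moves the arm, as the interface text tells. Shifts and turns lie within -1 to 1; 1 stands for 500 mm of shift or 2 rad of turn. Its arguments: {"type":"object","properties":{"targets":{"type":"array","items":{"type":"object","properties":{"x":{"type":"number","minimum":-1,"maximum":1},"y":{"type":"number","minimum":-1,"maximum":1},"z":{"type":"number","minimum":-1,"maximum":1},"rx":{"type":"number","minimum":-1,"maximum":1},"ry":{"type":"number","minimum":-1,"maximum":1},"rz":{"type":"number","minimum":-1,"maximum":1},"claw":{"type":"number"}}}},"squeeze":{"type":"number"}},"required":["targets"]}

```bash
mkdir -p pics; cat > h.py <<'E'
import numpy as np, cv2
from plant import robot
def snap(n,f):
    c=robot.get_calibration(n); p,d=robot.read_camera(n)
    np.savez(f'pics/{f}.npz',p=p,d=d,K=np.array(c['intrinsics']),o=np.array(c['origin']),R=np.array(c['orientation'],float))
    cv2.imwrite(f'pics/{f}.png',p[:,:,::-1])
def cloud(f):
    z=np.load(f'pics/{f}.npz'); d=z['d'];K=z['K'];R=z['R']
    if R.shape!=(3,3): R=cv2.Rodrigues(R.astype(float))[0] if R.size==3 else None
    v,u=np.mgrid[:480,:640]
    P=np.stack([(u-K[0,2])/K[0,0]*d,-(v-K[1,2])/K[1,1]*d,-d],-1)
    W=P@R.T+z['o']; W[d==0]=np.nan
    return z['p'],W
E
python3 - <<'E'
from h import *
for n in('top','side'):
    print({k:np.round(v,3).tolist() if not isinstance(v,str) else v for k,v in robot.get_calibration(n).items()}); snap(n,n+'0')
print(robot.read_state())
E
```

```text
{'intrinsics': [[465.036, 0.0, 319.451], [0.0, 465.036, 237.751], [0.0, 0.0, 1.0]], 'origin': [0.443, -0.073, 1.276], 'orientation': [0.034, -0.052, -1.596]}
{'intrinsics': [[512.724, 0.0, 318.558], [0.0, 512.724, 238.759], [0.0, 0.0, 1.0]], 'origin': [0.111, 0.287, 1.116], 'orientation': [0.224, -0.561, -2.279]}
{'t': 0.1, 'q': array([ 1.09861627e+00,  1.31067466e-01,  1.48914243e+00,  4.51191667e-05,
        1.52301072e+00, -8.53900436e-02]), 'dq': array([-0.00059566, -0.0008722 , -0.00495883, -0.00012839,  0.00252476,
        0.00122727]), 'joint_torque': array([-6.22907628e-04, -5.61338353e+01, -4.93096626e+01,  7.69335986e-02,
        2.91252485e-02, -3.57645024e-05]), 'tool_pos': array([0.22607016, 0.55526308, 0.23171854]), 'orientation': array([-6.03696833e-01, -3.08254144e+00,  2.43861265e-03]), 'force': array([0.28237522, 0.64144803, 0.4218813 ]), 'wrist_torque': array([0.02546771, 0.02051059, 0.01962371]), 'gripper_force': 0.0, 'opening': 0.09304114423794171}
```

View pics/top0.png

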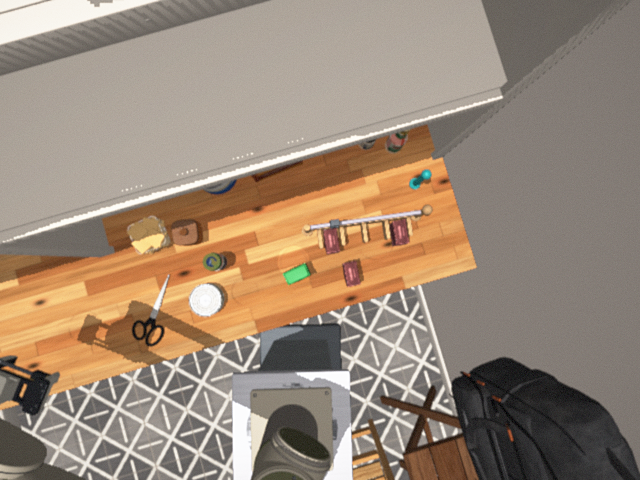

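View pics/side0.png

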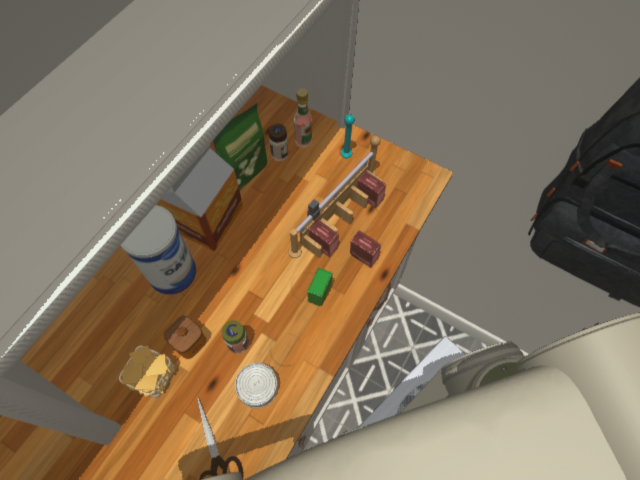

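The top view shows the wooden ball at (427,210), at the right end of the rail. The plain post is at the left (308,229), the marker at (336,224) and the red carton at (352,272). The green carton at (297,273) and the turquoise post at (420,180) are look-alikes. I'll check this in a crop and measure.

```bash
python3 - <<'E'
from h import *
p,W=cloud('top0')
c=cv2.resize(p[165:295,280:445],None,fx=4.8,fy=4.6,interpolation=cv2.INTER_CUBIC); cv2.imwrite('pics/crop1.png',c[:,:,::-1])
for n,(u,v) in dict(ball=(427,210),lpost=(308,229),marker=(336,223),railL=(320,227),railR=(410,215),cart=(352,268),sa=(332,243),sb=(400,230),cab=(490,98),cab2=(300,145),tin=(206,299),jar=(212,261),green=(297,273),table=(380,270)).items():
    a=W[v-2:v+3,u-2:u+3].reshape(-1,3); print(n,np.round(W[v,u],3),'hi',np.round(a[np.nanargmax(a[:,2])],3))
hsv=cv2.cvtColor(p,cv2.COLOR_RGB2HSV)
# carton top points
for nm,(u0,u1,v0,v1) in dict(cart=(335,370,252,290),sa=(318,346,228,256),sb=(386,414,216,246)).items():
    w=W[v0:v1,u0:u1].reshape(-1,3); hh=hsv[v0:v1,u0:u1].reshape(-1,3)
    m=(np.abs(w[:,2]-.071)<.008)&((hh[:,0]>165)|(hh[:,0]<4)); r=cv2.minAreaRect((w[m,:2]*1000).astype(np.float32)); print(nm,m.sum(),r,np.round(w[m].mean(0),4))
# rail points
w=W[200:240,300:435].reshape(-1,3); m=np.abs(w[:,2]-.1)<.006
l=cv2.fitLine((w[m,:2]).astype(np.float32),cv2.DIST_HUBER,0,.01,.01).ravel(); print('rail',m.sum(),l,w[m].min(0),w[m].max(0))
m=(w[:,2]>.115); print('high',np.round(w[m],3).tolist())
E
```

```text
ball [ 0.565 -0.351  0.146] hi [ 0.569 -0.355  0.152]
lpost [ 0.528 -0.059  0.11 ] hi [ 0.528 -0.059  0.11 ]
marker [ 0.539 -0.128  0.138] hi [ 0.541 -0.128  0.144]
railL [ 0.533 -0.089  0.101] hi [ 0.538 -0.087  0.102]
railR [ 0.561 -0.325  0.071] hi [ 0.561 -0.314  0.101]
cart [ 0.427 -0.17   0.071] hi [ 0.422 -0.172  0.078]
sa [ 0.493 -0.12   0.072] hi [ 0.493 -0.114  0.076]
sb [ 0.523 -0.298  0.07 ] hi [ 0.525 -0.302  0.078]
cab [ 0.72  -0.384  0.487] hi [ 0.715 -0.383  0.491]
cab2 [ 0.645 -0.053  0.487] hi [ 0.648 -0.05   0.491]
tin [0.355 0.216 0.035] hi [0.356 0.217 0.042]
jar [0.454 0.185 0.098] hi [0.449 0.186 0.106]
green [ 0.418 -0.027  0.076] hi [ 0.423 -0.028  0.081]
table [ 0.419 -0.252  0.003] hi [ 0.414 -0.251  0.007]
cart 302 ((413.6039123535156, -167.43519592285156), (59.029945373535156, 35.53032302856445), 10.912150382995605) [ 0.4138 -0.167   0.0722]
sa 305 ((501.0146179199219, -117.47445678710938), (61.91665267944336, 34.5734748840332), 5.857123851776123) [ 0.5003 -0.1174  0.0721]
sb 311 ((518.517822265625, -297.7467041015625), (62.39878845214844, 34.502956390380
[... 3214 characters left out ...]
116, 0.139], [0.539, -0.118, 0.14], [0.54, -0.121, 0.135], [0.539, -0.123, 0.139], [0.54, -0.126, 0.135], [0.539, -0.128, 0.138], [0.539, -0.131, 0.138], [0.539, -0.133, 0.14], [0.539, -0.136, 0.141], [0.539, -0.114, 0.122], [0.537, -0.116, 0.137], [0.537, -0.118, 0.14], [0.537, -0.121, 0.138], [0.537, -0.123, 0.142], [0.537, -0.126, 0.139], [0.537, -0.128, 0.14], [0.537, -0.131, 0.141], [0.537, -0.133, 0.139], [0.537, -0.136, 0.14], [0.535, -0.116, 0.139], [0.534, -0.118, 0.141], [0.535, -0.121, 0.139], [0.535, -0.123, 0.138], [0.535, -0.126, 0.137], [0.535, -0.128, 0.133], [0.535, -0.131, 0.13], [0.535, -0.134, 0.126], [0.533, -0.116, 0.124], [0.533, -0.119, 0.121], [0.534, -0.122, 0.116]]
```

View pics/crop1.png

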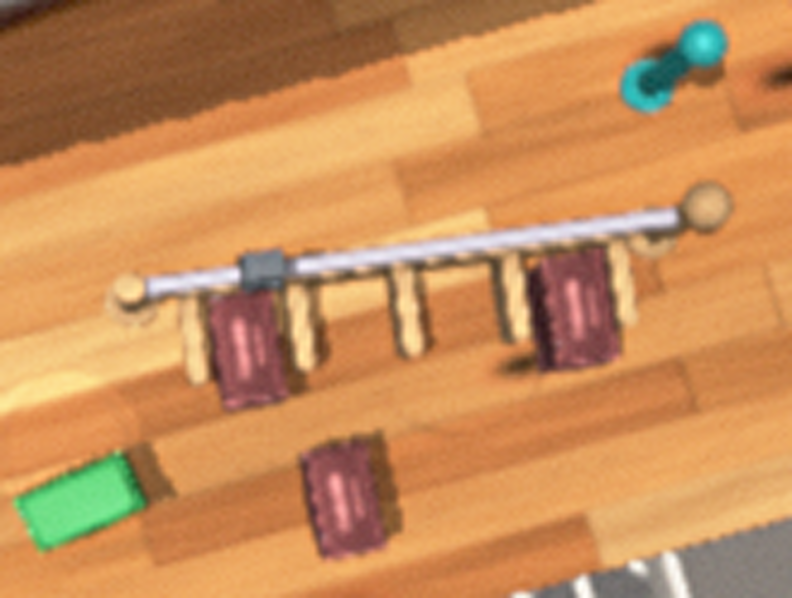

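The pictures agree: the wooden ball is at the right, so the third gap is at rack y = +30 mm. Rack origin is about (0.542, -0.206), yaw 0.115 rad. The marker is at rack y of about 0.081, so it goes 51 mm to the right. The carton is at rack (-0.123, 0.053), so I'll shift it right first and then push it in. Heights and sizes match the given values.

Emit:
{"api": "arm_command", "payload": {"targets": [{"x": 0.348, "y": -0.752, "rz": -0.534, "claw": 255}, {"x": 0.348, "y": -0.752, "rz": -0.534, "claw": 255}, {"x": 0.348, "y": -0.752, "rz": -0.534, "claw": 255}, {"x": 0.348, "y": -0.752, "rz": -0.534, "claw": 255}, {"x": 0.348, "y": -0.752, "rz": -0.534, "claw": 255}, {"x": 0.348, "y": -0.752, "rz": -0.534, "claw": 255}, {"x": 0.348, "y": -0.752, "rz": -0.534, "claw": 255}, {"x": 0.348, "y": -0.752, "rz": -0.534, "claw": 255}, {"x": 0.348, "y": -0.752, "rz": -0.534, "claw": 255}, {"x": 0.348, "y": -0.752, "rz": -0.534, "claw": 255}], "squeeze": 5}}

```text
schema error: expected keys x, y, z, rx, ry, rz, claw
```

Emit:
{"api": "arm_command", "payload": {"targets": [{"x": 0.348, "y": -0.752, "z": 0, "rx": 0, "ry": 0, "rz": -0.534, "claw": 255}, {"x": 0.348, "y": -0.752, "z": 0, "rx": 0, "ry": 0, "rz": -0.534, "claw": 255}, {"x": 0.348, "y": -0.752, "z": 0, "rx": 0, "ry": 0, "rz": -0.534, "claw": 255}, {"x": 0.348, "y": -0.752, "z": 0, "rx": 0, "ry": 0, "rz": -0.534, "claw": 255}, {"x": 0.348, "y": -0.752, "z": 0, "rx": 0, "ry": 0, "rz": -0.534, "claw": 255}, {"x": 0.348, "y": -0.752, "z": 0, "rx": 0, "ry": 0, "rz": -0.534, "claw": 255}, {"x": 0.348, "y": -0.752, "z": 0, "rx": 0, "ry": 0, "rz": -0.534, "claw": 255}, {"x": 0.348, "y": -0.752, "z": 0, "rx": 0, "ry": 0, "rz": -0.534, "claw": 255}, {"x": 0.348, "y": -0.752, "z": 0, "rx": 0, "ry": 0, "rz": -0.534, "claw": 255}, {"x": 0.348, "y": -0.752, "z": 0, "rx": 0, "ry": 0, "rz": -0.534, "claw": 255}], "squeeze": 5}}

```text
t: 0.93
tool_pos: [0.4005, 0.1775, 0.2325]
orientation: [2.094, 2.341, -0.0]
force: [0.9, 0.9, 0.5]
opening: 0.0309
gripper_force: 0.0
```

Emit:
{"api": "arm_command", "payload": {"targets": [{"x": 0.268, "y": -0.525, "z": 0, "rx": 0, "ry": 0, "rz": 0, "claw": 255}, {"x": 0.268, "y": -0.525, "z": 0, "rx": 0, "ry": 0, "rz": 0, "claw": 255}, {"x": 0.268, "y": -0.525, "z": 0, "rx": 0, "ry": 0, "rz": 0, "claw": 255}, {"x": 0.268, "y": -0.525, "z": 0, "rx": 0, "ry": 0, "rz": 0, "claw": 255}, {"x": 0.268, "y": -0.525, "z": 0, "rx": 0, "ry": 0, "rz": 0, "claw": 255}, {"x": 0.268, "y": -0.525, "z": 0, "rx": 0, "ry": 0, "rz": 0, "claw": 255}, {"x": 0.268, "y": -0.525, "z": 0, "rx": 0, "ry": 0, "rz": 0, "claw": 255}, {"x": 0.268, "y": -0.525, "z": 0, "rx": 0, "ry": 0, "rz": 0, "claw": 255}, {"x": 0.268, "y": -0.525, "z": 0, "rx": 0, "ry": 0, "rz": 0, "claw": 255}]}}

```text
t: 1.68
tool_pos: [0.5343, -0.085, 0.2315]
orientation: [-2.092, -2.341, 0.002]
force: [0.9, 0.4, -0.8]
opening: 0.0004
gripper_force: 0.0
```

```bash
python3 - <<'E'
from h import *
snap('wrist','w1'); print(robot.read_state()['tool_pos'],robot.get_calibration('wrist'))
E
```

```text
[ 0.53393003 -0.08336117  0.23176304] {'intrinsics': array([[357.76836451,   0.        , 317.48488283],
       [  0.        , 357.76836451, 238.56891444],
       [  0.        ,   0.        ,   1.        ]]), 'origin': array([ 0.52569468, -0.01561006,  0.38533291]), 'orientation': array([-0.25016543, -0.01300704,  0.11401721])}
```

View pics/w1.png

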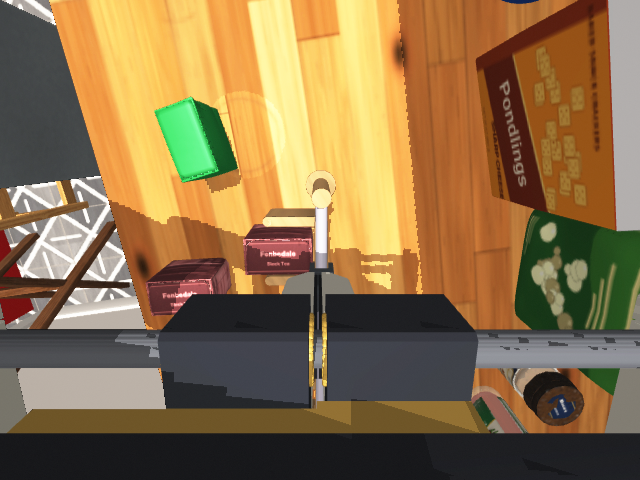

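The wrist view shows the plain post at (320,190), the rail below it and the marker at about (318,285), partly behind the dark finger blocks. I'll check finger geometry by depth, along with the marker and post positions.

```bash
python3 - <<'E'
from h import *
p,W=cloud('w1')
for u,v in [(320,200),(320,184),(320,240),(318,268),(300,280),(345,285),(240,300),(170,330),(240,350),(300,350),(240,405),(314,400),(314,320),(200,420),(200,450),(100,350)]:
    print(u,v,np.round(W[v,u],3),p[v,u])
E
```

```text
320 200 [ 0.532 -0.057  0.109] [255 245 181]
320 184 [ 0.531 -0.047  0.078] [154 117  75]
320 240 [ 0.536 -0.09   0.101] [253 251 253]
318 268 [ 0.537 -0.114  0.103] [86 85 90]
300 280 [ 0.525 -0.077  0.231] [132 128 118]
345 285 [ 0.545 -0.075  0.237] [132 127 117]
240 300 [ 0.513 -0.052  0.312] [29 30 33]
170 330 [ 0.503 -0.053  0.325] [30 29 33]
240 350 [ 0.516 -0.055  0.327] [67 68 78]
300 350 [ 0.527 -0.053  0.328] [67 68 78]
240 405 [ 0.517 -0.066  0.327] [36 39 42]
314 400 [ 0.555 -0.319  0.006] [102  76  49]
314 320 [ 0.532 -0.077  0.267] [44 38 28]
200 420 [ 0.511 -0.066  0.331] [111  86  40]
200 450 [ 0.513 -0.065  0.339] [23 24 26]
100 350 [ 0.487 -0.062  0.321] [75 77 80]
```

Emit:
{"api": "arm_command", "payload": {"targets": [{"x": 0, "y": 0, "z": -0.08, "rx": 0, "ry": 0, "rz": 0, "claw": 255}, {"x": 0, "y": 0, "z": -0.15, "rx": 0, "ry": 0, "rz": 0, "claw": 255}, {"x": 0, "y": 0, "z": -0.2, "rx": 0, "ry": 0, "rz": 0, "claw": 255}, {"x": 0, "y": 0, "z": -0.208, "rx": 0, "ry": 0, "rz": 0, "claw": 255}, {"x": 0, "y": 0, "z": -0.208, "rx": 0, "ry": 0, "rz": 0, "claw": 255}]}}

```text
t: 2.15
tool_pos: [0.5324, -0.081, 0.1269]
orientation: [-2.084, -2.345, 0.003]
force: [0.8, -0.2, -0.2]
opening: 0.0003
gripper_force: 0.0
```

Emit:
{"api": "arm_command", "payload": {"targets": [{"x": 0.002, "y": -0.02, "z": 0, "rx": 0, "ry": 0, "rz": 0, "claw": 255}, {"x": 0.004, "y": -0.04, "z": 0, "rx": 0, "ry": 0, "rz": 0, "claw": 255}, {"x": 0.006, "y": -0.055, "z": 0, "rx": 0, "ry": 0, "rz": 0, "claw": 255}, {"x": 0.008, "y": -0.07, "z": 0, "rx": 0, "ry": 0, "rz": 0, "claw": 255}, {"x": 0.01, "y": -0.085, "z": 0, "rx": 0, "ry": 0, "rz": 0, "claw": 255}, {"x": 0.012, "y": -0.1, "z": 0, "rx": 0, "ry": 0, "rz": 0, "claw": 255}, {"x": 0.013, "y": -0.115, "z": 0, "rx": 0, "ry": 0, "rz": 0, "claw": 255}, {"x": 0.015, "y": -0.127, "z": 0, "rx": 0, "ry": 0, "rz": 0, "claw": 255}, {"x": 0.016, "y": -0.137, "z": 0, "rx": 0, "ry": 0, "rz": 0, "claw": 255}, {"x": 0.016, "y": -0.143, "z": 0, "rx": 0, "ry": 0, "rz": 0, "claw": 255}]}}

```text
t: 2.98
tool_pos: [0.5424, -0.1551, 0.1285]
orientation: [-2.089, -2.346, 0.0]
force: [0.6, 0.8, -0.0]
opening: 0.0007
gripper_force: 0.6
```

Emit:
{"api": "arm_command", "payload": {"targets": [{"x": -0.004, "y": 0.04, "z": 0, "rx": 0, "ry": 0, "rz": 0, "claw": 255}, {"x": -0.004, "y": 0.04, "z": 0.08, "rx": 0, "ry": 0, "rz": 0, "claw": 255}, {"x": -0.01, "y": 0.05, "z": 0.15, "rx": 0, "ry": 0, "rz": 0, "claw": 255}, {"x": -0.08, "y": 0.06, "z": 0.17, "rx": 0, "ry": 0, "rz": 0, "claw": 186}, {"x": -0.16, "y": 0.07, "z": 0.17, "rx": 0, "ry": 0, "rz": 0, "claw": 186}, {"x": -0.23, "y": 0.072, "z": 0.15, "rx": 0, "ry": 0, "rz": 0, "claw": 186}, {"x": -0.267, "y": 0.072, "z": 0.12, "rx": 0, "ry": 0, "rz": 0, "claw": 186}, {"x": -0.267, "y": 0.072, "z": 0.1, "rx": 0, "ry": 0, "rz": 0, "claw": 186}, {"x": -0.267, "y": 0.072, "z": 0.1, "rx": 0, "ry": 0, "rz": 0, "claw": 186}]}}

```text
t: 3.73
tool_pos: [0.4072, -0.118, 0.1765]
orientation: [-2.088, -2.344, 0.002]
force: [-0.1, 0.8, 0.2]
opening: 0.0247
gripper_force: 0.0
```

```bash
cat > m.py <<'E'
from h import *
import sys
O=np.array([.5423,-.206]); a=.115; X=np.array([np.cos(a),np.sin(a)]); Y=np.array([-X[1],X[0]])
def rk(q): return np.round([(np.asarray(q)[:2]-O)@X,(np.asarray(q)[:2]-O)@Y],4)
for cam in sys.argv[2:]:
    f=cam+sys.argv[1]; snap(cam,f); p,W=cloud(f); w=W.reshape(-1,3); h=cv2.cvtColor(p,cv2.COLOR_RGB2HSV).reshape(-1,3)
    rx=(w[:,:2]-O)@X; ry=(w[:,:2]-O)@Y
    m=(abs(w[:,2]-.138)<.007)&(abs(rx-.006)<.013)&(abs(ry)<.13); print(cam,'marker',m.sum(),rx[m].mean(),np.percentile(ry[m],[2,50,98]))
    m=(abs(w[:,2]-.0715)<.007)&((h[:,0]>165)|(h[:,0]<4))&(h[:,1]>60)&(rx>-.2)&(rx<.0)&(abs(ry)<.13)
    for n,s in dict(cart=abs(ry-.035)<.045,sa=ry>.068,sb=ry<-.06).items():
        k=m&s&((rx<-.07)|(n!='cart')|(ry<.06))
        if n=='sa': k&=rx>-.075
        if k.sum()>20:
            r=cv2.minAreaRect((np.c_[rx,ry][k]*1000).astype(np.float32)); print(n,k.sum(),np.round(r[0],1),np.round(r[1],1),round(r[2],1))
E
python3 m.py 1 top side; python3 -c "
from h import *;print(robot.read_state()['tool_pos'],robot.read_state()['opening'])"
```

```text
top marker 59 0.00892617189266693 [0.0193501  0.02941567 0.04021155]
sa 83 [-29.6  92.4] [59.3 32.2] 1.3
sb 306 [-34.3 -88.4] [34.3 62.8] 89.5
[ 0.4092026  -0.11842734  0.17879707] 0.02529333568457828m.py:8: RuntimeWarning: Mean of empty slice.
  m=(abs(w[:,2]-.138)<.007)&(abs(rx-.006)<.013)&(abs(ry)<.13); print(cam,'marker',m.sum(),rx[m].mean(),np.percentile(ry[m],[2,50,98]))
  ret = ret.dtype.type(ret / rcount)
Traceback (most recent call last):
  File "m.py", line 8, in <module>
    m=(abs(w[:,2]-.138)<.007)&(abs(rx-.006)<.013)&(abs(ry)<.13); print(cam,'marker',m.sum(),rx[m].mean(),np.percentile(ry[m],[2,50,98]))
                                                                                                         ~~~~~~~~~~~~~^^^^^^^^^^^^^^^^^
IndexError: index -1 is out of bounds for axis 0 with size 0
```

View pics/side1.png

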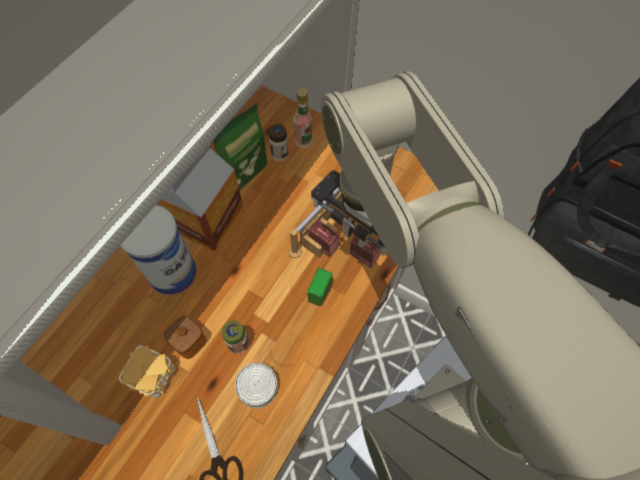

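The side view is mostly arm, but nothing has been disturbed. The top measurement puts the marker at rack y = +0.0295, well over the third gap. Next I lower the fingers beside the carton and shift it right.

Emit:
{"api": "arm_command", "payload": {"targets": [{"x": 0, "y": 0, "z": -0.08, "rx": 0, "ry": 0, "rz": 0, "claw": 186}, {"x": 0, "y": 0, "z": -0.16, "rx": 0, "ry": 0, "rz": 0, "claw": 186}, {"x": 0, "y": 0, "z": -0.24, "rx": 0, "ry": 0, "rz": 0, "claw": 186}, {"x": 0, "y": 0, "z": -0.28, "rx": 0, "ry": 0, "rz": 0, "claw": 186}, {"x": 0, "y": 0, "z": -0.288, "rx": 0, "ry": 0, "rz": 0, "claw": 186}, {"x": 0, "y": 0, "z": -0.288, "rx": 0, "ry": 0, "rz": 0, "claw": 186}]}}

```text
t: 4.33
tool_pos: [0.4086, -0.118, 0.0339]
orientation: [-2.087, -2.345, 0.001]
force: [-0.8, 0.3, 1.2]
opening: 0.0253
gripper_force: 0.0
```

Emit:
{"api": "arm_command", "payload": {"targets": [{"x": 0.001, "y": -0.012, "z": 0, "rx": 0, "ry": 0, "rz": 0, "claw": 186}, {"x": 0.003, "y": -0.024, "z": 0, "rx": 0, "ry": 0, "rz": 0, "claw": 186}, {"x": 0.004, "y": -0.034, "z": 0, "rx": 0, "ry": 0, "rz": 0, "claw": 186}, {"x": 0.005, "y": -0.043, "z": 0, "rx": 0, "ry": 0, "rz": 0, "claw": 186}, {"x": 0.006, "y": -0.052, "z": 0, "rx": 0, "ry": 0, "rz": 0, "claw": 186}, {"x": 0.007, "y": -0.06, "z": 0, "rx": 0, "ry": 0, "rz": 0, "claw": 186}, {"x": 0.008, "y": -0.068, "z": 0, "rx": 0, "ry": 0, "rz": 0, "claw": 186}, {"x": 0.009, "y": -0.076, "z": 0, "rx": 0, "ry": 0, "rz": 0, "claw": 186}, {"x": 0.01, "y": -0.082, "z": 0, "rx": 0, "ry": 0, "rz": 0, "claw": 186}, {"x": 0.01, "y": -0.086, "z": 0, "rx": 0, "ry": 0, "rz": 0, "claw": 186}]}}

```text
t: 5.17
tool_pos: [0.4138, -0.1617, 0.0346]
orientation: [-2.089, -2.346, 0.0]
force: [0.8, 0.5, -0.0]
opening: 0.0254
gripper_force: 0.4
```

Emit:
{"api": "arm_command", "payload": {"targets": [{"x": -0.004, "y": 0.04, "z": 0, "rx": 0, "ry": 0, "rz": 0, "claw": 186}, {"x": -0.004, "y": 0.05, "z": 0.07, "rx": 0, "ry": 0, "rz": 0, "claw": 186}, {"x": -0.004, "y": 0.05, "z": 0.15, "rx": 0, "ry": 0, "rz": 0, "claw": 186}, {"x": -0.004, "y": 0.05, "z": 0.23, "rx": 0, "ry": 0, "rz": 0, "claw": 255}, {"x": -0.06, "y": 0.05, "z": 0.28, "rx": 0, "ry": 0, "rz": 0.06, "claw": 255}, {"x": -0.12, "y": 0.02, "z": 0.28, "rx": 0, "ry": 0, "rz": 0.12, "claw": 255}, {"x": -0.134, "y": -0.02, "z": 0.28, "rx": 0, "ry": 0, "rz": 0.18, "claw": 255}, {"x": -0.134, "y": -0.07, "z": 0.28, "rx": 0, "ry": 0, "rz": 0.24, "claw": 255}, {"x": -0.134, "y": -0.07, "z": 0.28, "rx": 0, "ry": 0, "rz": 0.3, "claw": 255}, {"x": -0.134, "y": -0.07, "z": 0.28, "rx": 0, "ry": 0, "rz": 0.36, "claw": 255}]}}

```text
t: 6.0
tool_pos: [0.3464, -0.1975, 0.1748]
orientation: [1.123, 2.934, -0.001]
force: [1.0, -0.1, 0.0]
opening: 0.0004
gripper_force: 0.0
```

```bash
python3 m.py 2 top; python3 -c "
from h import *;s=robot.read_state();print(s['tool_pos'],s['q'],s['orientation'])"
```

```text
top marker 58 0.008852810402084963 [0.01950268 0.02961337 0.0401198 ]
cart 165 [-123.8   30. ] [57.9 31.2] 1.2
sa 301 [-31.7  92.8] [60.3 34.3] 0.7
sb 310 [-34.1 -89.1] [34.8 62.1] 89.4
[ 0.34648091 -0.19701112  0.17462934] [-6.45659870e-01 -4.15451865e-01  2.08840806e+00 -1.85063377e-04
  1.46858316e+00 -1.49522235e+00] [-1.10848785e+00 -2.93953314e+00  3.01051104e-04]
```

View pics/top2.png

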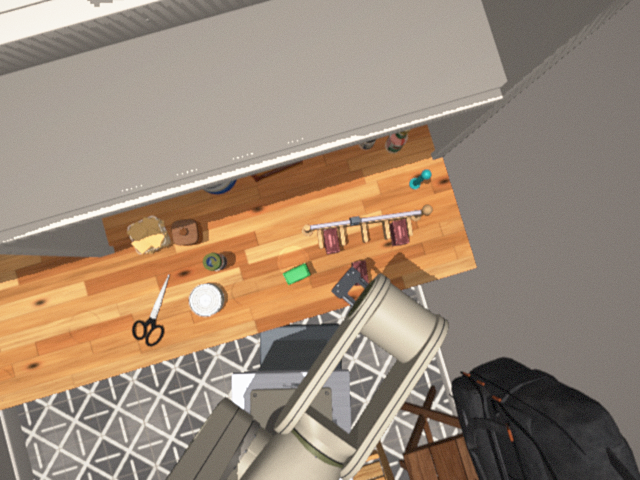

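The carton now sits at rack y = 30.0 mm and about 1° off the rack axis; in the top view the tool is behind it at (352,285). The marker at (356,221) and the stock cartons are unchanged. I finish the turn, lower and push.

Emit:
{"api": "arm_command", "payload": {"targets": [{"x": 0, "y": 0, "z": 0, "rx": 0, "ry": 0, "rz": 0.06, "claw": 255}, {"x": 0, "y": 0, "z": 0, "rx": 0, "ry": 0, "rz": 0.12, "claw": 255}, {"x": 0, "y": 0, "z": 0, "rx": 0, "ry": 0, "rz": 0.18, "claw": 255}, {"x": 0, "y": 0, "z": 0, "rx": 0, "ry": 0, "rz": 0.24, "claw": 255}, {"x": 0, "y": 0, "z": 0, "rx": 0, "ry": 0, "rz": 0.3, "claw": 255}, {"x": 0, "y": 0, "z": 0, "rx": 0, "ry": 0, "rz": 0.36, "claw": 255}, {"x": 0, "y": 0, "z": -0.06, "rx": 0, "ry": 0, "rz": 0.42, "claw": 255}, {"x": 0, "y": 0, "z": -0.14, "rx": 0, "ry": 0, "rz": 0.427, "claw": 255}, {"x": 0, "y": 0, "z": -0.22, "rx": 0, "ry": 0, "rz": 0.427, "claw": 255}, {"x": 0, "y": 0, "z": -0.28, "rx": 0, "ry": 0, "rz": 0.427, "claw": 255}]}}

```text
t: 6.88
tool_pos: [0.3458, -0.1954, 0.0319]
orientation: [0.183, -3.135, -0.001]
force: [-0.9, 1.1, 0.3]
opening: 0.0003
gripper_force: 0.0
```

Emit:
{"api": "arm_command", "payload": {"targets": [{"x": 0.02, "y": 0.0023, "z": 0, "rx": 0, "ry": 0, "rz": 0, "claw": 255}, {"x": 0.036, "y": 0.0042, "z": 0, "rx": 0, "ry": 0, "rz": 0, "claw": 255}, {"x": 0.048, "y": 0.0056, "z": 0, "rx": 0, "ry": 0, "rz": 0, "claw": 255}, {"x": 0.06, "y": 0.007, "z": 0, "rx": 0, "ry": 0, "rz": 0, "claw": 255}, {"x": 0.072, "y": 0.0083, "z": 0, "rx": 0, "ry": 0, "rz": 0, "claw": 255}, {"x": 0.084, "y": 0.0097, "z": 0, "rx": 0, "ry": 0, "rz": 0, "claw": 255}, {"x": 0.096, "y": 0.0111, "z": 0, "rx": 0, "ry": 0, "rz": 0, "claw": 255}, {"x": 0.108, "y": 0.0125, "z": 0, "rx": 0, "ry": 0, "rz": 0, "claw": 255}, {"x": 0.12, "y": 0.0139, "z": 0, "rx": 0, "ry": 0, "rz": 0, "claw": 255}, {"x": 0.124, "y": 0.0143, "z": 0, "rx": 0, "ry": 0, "rz": 0, "claw": 255}]}}

```text
t: 7.72
tool_pos: [0.4098, -0.1892, 0.0349]
orientation: [-0.187, 3.135, -0.0]
force: [-1.5, 0.7, -0.0]
opening: 0.0004
gripper_force: 0.4
```

```bash
python3 m.py 3 top wrist; python3 -c "
from h import *;s=robot.read_state();print(s['tool_pos'],s['force'])"
```

```text
top marker 60 0.00874794628130765 [0.01976257 0.02950773 0.04012036]
sa 304 [-31.6  92.7] [60.5 34.4] 0.3
sb 309 [-34.2 -88.6] [34.4 62.4] 89.7
[ 0.40925701 -0.18908435  0.03466297] [-0.55621612  0.43233434 -0.3760158 ]m.py:8: RuntimeWarning: Mean of empty slice.
  m=(abs(w[:,2]-.138)<.007)&(abs(rx-.006)<.013)&(abs(ry)<.13); print(cam,'marker',m.sum(),rx[m].mean(),np.percentile(ry[m],[2,50,98]))
  ret = ret.dtype.type(ret / rcount)
Traceback (most recent call last):
  File "m.py", line 8, in <module>
    m=(abs(w[:,2]-.138)<.007)&(abs(rx-.006)<.013)&(abs(ry)<.13); print(cam,'marker',m.sum(),rx[m].mean(),np.percentile(ry[m],[2,50,98]))
                                                                                                         ~~~~~~~~~~~~~^^^^^^^^^^^^^^^^^
IndexError: index -1 is out of bounds for axis 0 with size 0
```

View pics/wrist3.png

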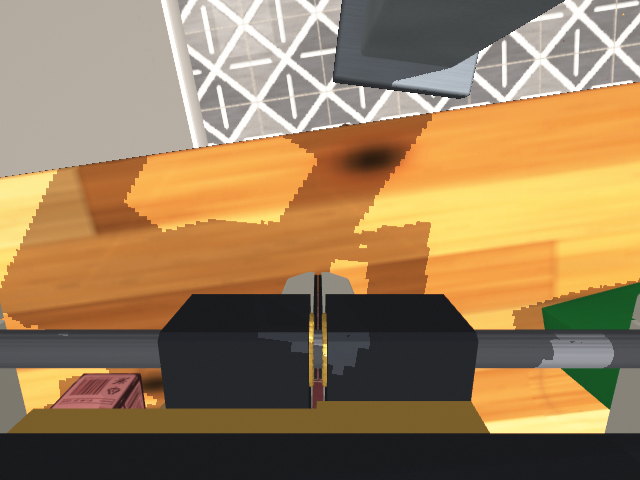

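Emit:
{"api": "arm_command", "payload": {"targets": [{"x": 0.008, "y": 0.0009, "z": 0, "rx": 0, "ry": 0, "rz": 0, "claw": 255}, {"x": 0.016, "y": 0.0018, "z": 0, "rx": 0, "ry": 0, "rz": 0, "claw": 255}, {"x": 0.024, "y": 0.0028, "z": 0, "rx": 0, "ry": 0, "rz": 0, "claw": 255}, {"x": 0.032, "y": 0.0037, "z": 0, "rx": 0, "ry": 0, "rz": 0, "claw": 255}, {"x": 0.04, "y": 0.0046, "z": 0, "rx": 0, "ry": 0, "rz": 0, "claw": 255}, {"x": 0.048, "y": 0.0056, "z": 0, "rx": 0, "ry": 0, "rz": 0, "claw": 255}]}}

```text
t: 8.32
tool_pos: [0.4332, -0.1863, 0.0346]
orientation: [0.187, -3.136, 0.0]
force: [-0.4, -0.0, -0.8]
opening: 0.0005
gripper_force: 0.1
```

```bash
python3 m.py 4 top; python3 -c "
from h import *;snap('side','side4');s=robot.read_state();print(s['tool_pos'],s['force'])
p=cv2.imread('pics/side4.png')[150:290,270:430];cv2.imwrite('pics/s4c.png',cv2.resize(p,None,fx=4,fy=4,interpolation=2))"
```

```text
top marker 59 0.008831527653451054 [0.01941488 0.02949432 0.04027709]
sa 300 [-32.   92.7] [34.3 60.3] 89.7
sb 308 [-34.5 -88.7] [61.8 34.7] 0.6
[ 0.43352677 -0.18633355  0.0347438 ] [-0.38001899 -1.26962284  1.27887729]
```

View pics/s4c.png

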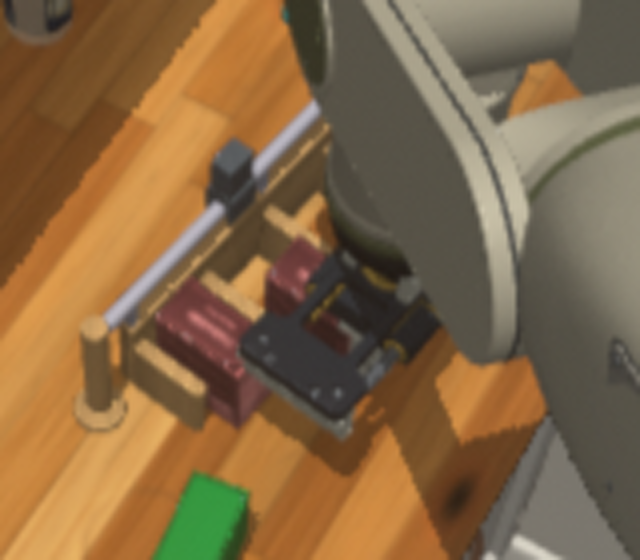

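The carton is entering the third gap, between the dividers at (230,300) and (290,225), and the force is low. I keep pushing.

Emit:
{"api": "arm_command", "payload": {"targets": [{"x": 0.008, "y": 0.0009, "z": 0, "rx": 0, "ry": 0, "rz": 0, "claw": 255}, {"x": 0.016, "y": 0.0018, "z": 0, "rx": 0, "ry": 0, "rz": 0, "claw": 255}, {"x": 0.024, "y": 0.0028, "z": 0, "rx": 0, "ry": 0, "rz": 0, "claw": 255}, {"x": 0.032, "y": 0.0037, "z": 0, "rx": 0, "ry": 0, "rz": 0, "claw": 255}, {"x": 0.04, "y": 0.0046, "z": 0, "rx": 0, "ry": 0, "rz": 0, "claw": 255}, {"x": 0.048, "y": 0.0056, "z": 0, "rx": 0, "ry": 0, "rz": 0, "claw": 255}, {"x": 0.054, "y": 0.0063, "z": 0, "rx": 0, "ry": 0, "rz": 0, "claw": 255}, {"x": 0.058, "y": 0.0067, "z": 0, "rx": 0, "ry": 0, "rz": 0, "claw": 255}]}}

```text
t: 9.08
tool_pos: [0.4622, -0.1829, 0.0346]
orientation: [0.188, -3.136, 0.0]
force: [-0.9, -0.2, 0.9]
opening: 0.0003
gripper_force: 0.4
```

Emit:
{"api": "arm_command", "payload": {"targets": [{"x": 0.002, "y": 0.0002, "z": 0, "rx": 0, "ry": 0, "rz": 0, "claw": 255}, {"x": 0.004, "y": 0.0005, "z": 0, "rx": 0, "ry": 0, "rz": 0, "claw": 255}]}}

```text
t: 9.25
tool_pos: [0.4639, -0.1828, 0.0346]
orientation: [0.187, -3.136, 0.0]
force: [-1.1, -0.1, 0.2]
opening: 0.0003
gripper_force: 0.4
```

Emit:
{"api": "arm_command", "payload": {"targets": [{"x": 0.002, "y": 0.0002, "z": 0, "rx": 0, "ry": 0, "rz": 0, "claw": 255}, {"x": 0.003, "y": 0.0003, "z": 0, "rx": 0, "ry": 0, "rz": 0, "claw": 255}]}}

```text
t: 9.42
tool_pos: [0.4653, -0.1826, 0.0346]
orientation: [0.187, -3.136, -0.0]
force: [-1.4, -0.3, -0.1]
opening: 0.0004
gripper_force: 0.3
```

```bash
python3 m.py 5 top; python3 -c "
from h import *;s=robot.read_state();print(s['tool_pos'],s['force'])"
```

```text
[ 0.46538131 -0.18260308  0.03461935] [ 0.3536264  -0.23284856  0.28182195]m.py:8: RuntimeWarning: Mean of empty slice.
  m=(abs(w[:,2]-.138)<.007)&(abs(rx-.006)<.013)&(abs(ry)<.13); print(cam,'marker',m.sum(),rx[m].mean(),np.percentile(ry[m],[2,50,98]))
  ret = ret.dtype.type(ret / rcount)
Traceback (most recent call last):
  File "m.py", line 8, in <module>
    m=(abs(w[:,2]-.138)<.007)&(abs(rx-.006)<.013)&(abs(ry)<.13); print(cam,'marker',m.sum(),rx[m].mean(),np.percentile(ry[m],[2,50,98]))
                                                                                                         ~~~~~~~~~~~~~^^^^^^^^^^^^^^^^^
IndexError: index -1 is out of bounds for axis 0 with size 0
```

Emit:
{"api": "arm_command", "payload": {"targets": [{"x": 0.001, "y": 0.0001, "z": 0, "rx": 0, "ry": 0, "rz": 0, "claw": 255}, {"x": 0.002, "y": 0.0002, "z": 0, "rx": 0, "ry": 0, "rz": 0, "claw": 255}, {"x": 0.002, "y": 0.0002, "z": 0, "rx": 0, "ry": 0, "rz": 0, "claw": 255}]}}

```text
t: 9.72
tool_pos: [0.4663, -0.1825, 0.0346]
orientation: [-0.187, 3.136, -0.0]
force: [-0.2, 0.1, -0.4]
opening: 0.0007
gripper_force: 0.0
```

Emit:
{"api": "arm_command", "payload": {"targets": [{"x": 0.001, "y": 0.0001, "z": 0, "rx": 0, "ry": 0, "rz": 0, "claw": 255}, {"x": 0.002, "y": 0.0002, "z": 0, "rx": 0, "ry": 0, "rz": 0, "claw": 255}, {"x": 0.002, "y": 0.0002, "z": 0, "rx": 0, "ry": 0, "rz": 0, "claw": 255}]}}

```text
t: 9.97
tool_pos: [0.4666, -0.1824, 0.0346]
orientation: [0.187, -3.134, -0.0]
force: [-5.8, -0.4, 5.2]
opening: 0.0006
gripper_force: 3.0
```

The force rises to 5.8 N, so the carton is against the back board. I back straight off, raise the tool and look.

Emit:
{"api": "arm_command", "payload": {"targets": [{"x": -0.01, "y": -0.0012, "z": 0, "rx": 0, "ry": 0, "rz": 0, "claw": 255}, {"x": -0.04, "y": -0.0046, "z": 0, "rx": 0, "ry": 0, "rz": 0, "claw": 255}, {"x": -0.1, "y": -0.0115, "z": 0, "rx": 0, "ry": 0, "rz": 0, "claw": 255}, {"x": -0.16, "y": -0.02, "z": 0.02, "rx": 0, "ry": 0, "rz": 0, "claw": 255}, {"x": -0.2, "y": -0.02, "z": 0.1, "rx": 0, "ry": 0, "rz": 0, "claw": 255}, {"x": -0.2, "y": -0.02, "z": 0.18, "rx": 0, "ry": 0, "rz": 0, "claw": 255}, {"x": -0.2, "y": -0.02, "z": 0.26, "rx": 0, "ry": 0, "rz": 0, "claw": 255}, {"x": -0.2, "y": -0.02, "z": 0.34, "rx": 0, "ry": 0, "rz": 0, "claw": 255}, {"x": -0.2, "y": -0.02, "z": 0.34, "rx": 0, "ry": 0, "rz": 0, "claw": 255}]}}

```text
t: 10.72
tool_pos: [0.3706, -0.1949, 0.2138]
orientation: [-0.186, 3.125, -0.013]
force: [1.1, -1.3, 0.8]
opening: 0.0006
gripper_force: 0.0
```

```bash
python3 m.py 6 top; python3 -c "
from h import *;snap('side','side6')
p=cv2.imread('pics/top6.png')[165:295,280:445];cv2.imwrite('pics/t6c.png',cv2.resize(p,None,fx=4,fy=4,interpolation=2))"
```

```text
top marker 59 0.008866898518824185 [0.01924073 0.02993313 0.03998907]
cart 306 [-30.3  29.9] [34.6 60.1] 89.9
sa 301 [-31.5  92.4] [60.6 35.2] 2.0
sb 307 [-34.2 -88.4] [62.3 34.8] 0.2
```

View pics/t6c.png

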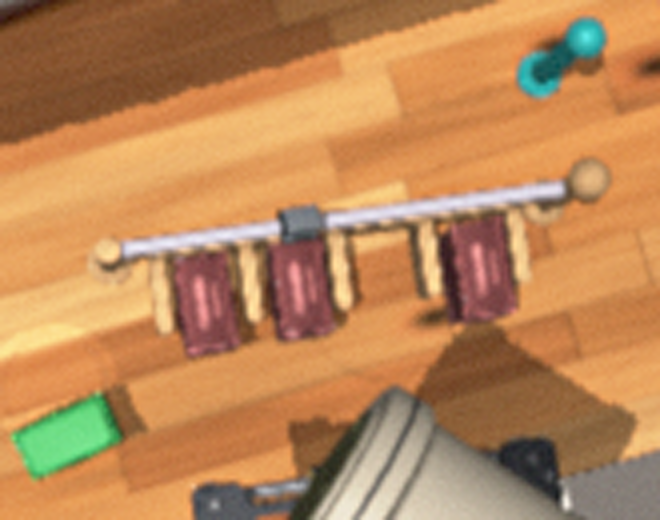

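The carton at (300,285) sits square in the third gap from the knob with the marker over it at (300,222). The stock cartons have not moved and the arm is clear, so I hand in.

```bash
python3 -c "
from plant import robot;print(robot.close_job())"
```

```text
the job is handed in; nothing more can be done
None
```

Job handed in at about 11 s of robot time, verdict not shown: the marker is over the third gap from the knob (rack y about +30 mm), and the carton is square and against the back board in that same gap. The stock cartons read unmoved.

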